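Feel out the lock and fetch the stamp

ROBOT

A 6-joint arm with a two-finger parallel gripper is mounted at the origin on the work surface; the furniture and walls round the work are solid. World frame = base frame: x ahead of the robot, y to its left, z up, the work surface at z = 0. Lengths are in m, angles in rad, forces in N, time in s.
With the tool pointing down it reaches from about 0.275 to 0.825 m from the base axis. Payload 5.2 kg.
Tool frame: the origin (TCP) lies midway between the tips of the shut fingers; the grasp point (between the pads) lies manip.grip_point_offset behind it (manip.grip_point_offset is the distance from the TCP to the grasp point, in m); z points along the fingers, y is the line along which they close (so a half turn about z gives the same grasp; the last joint's range is limited). The gripper opens to 93 mm and grips with 3 to 60 N. Pads are 15 mm wide; open, the fingers measure 128 mm over their backs; the gripper's body (75 mm by 188 mm) begins 65 mm behind the grasp point.
Start: joints at [-1.489, 0.259, 1.535, -0, 1.348, -0.203], TCP at [0.155, -0.528, 0.219] pointing down, gripper open.
Joint ranges: [-3.14, 3.14], [-0.91, 2.08], [0.19, 2.58], [-1.22, 4.36], [0.22, 2.71], [-3.12, 3.12]. Speed limits (rad/s): [2.57, 2.57, 3.14, 3.14, 3.14, 3.14].

INTERFACE

Orientations are given as a rotation vector (axis times angle).
In Python, from plant import sensors, imaging, job, manip gives the robot as it stands. The module is installed in compiled form; this text tells all that it offers.
- The arm moves only by the tool send_rows, never from a script. Its arguments are lists of equal length, an entry for each row: "delta_pos": the shift along the world's x, y, z in units of 25 mm (1.0 is 25 mm), a list of three; "spin": the turn about the world's z in units of 6 degrees (1.0 is 6 degrees). In form: {"delta_pos": [[x, y, z], ...], "spin": [spin, ...]}. A call has 1 to 8 rows; each row shifts and turns the commanded pose from where the row before left it; what a row does not reach is not made up. A row lasts 1/12 s, in which the tool goes at most 41.7 mm and 7.16 degrees, less where a joint would pass 70% of its speed; a pose out of reach is approached as far as the arm can. A call is refused whole if a number of a shift passes 1 or a number of a turn 1, either way. A call with a gripper value outside its range is refused whole. "fingers" is the closure, from -1 (fully open) to 1 (shut), set as the call begins (left out, the last holds). The fingers move at their own pace and stop on an object; "squeeze" is the grip in N (left out, the last holds). Time passes only in rows, so rows that do not move let the fingers close. It gives the time, the measured TCP pose, the force, the opening and the grip force at its end, in the units of the state.
- sensors.read_state(): the state, without advancing time (a new reading comes with each control period).
- imaging.capture(name): name is "side" or "top" or "wrist"; returns (picture, depth): 400x640x3 uint8, red, green, blue; 400x640 float32, m along the optical axis (not along the pixel's ray), 0 where there is no reading.
- imaging.calibration(name): a dict with "fx", "fy", "cx", "cy" (pixels), "position" and "rotation" of the camera in the world; the wrist camera has in their place "mount" (4x4, takes a point from camera to tool coordinates, whose origin is the TCP and whose axes are the flange's). Camera axes: x right, y up, looking along -z (the intrinsics and any distortion apply to the point x, -y, -z); pixel columns grow to the right and rows downward; lengths in m; the calibration is good to about 2 mm. A picture is of the moment at which its call begins: read the wrist's pose just before it. calibration takes no time and is no camera call.
- job.finish_job(): hands the job in; it is judged then, once.
The state is a dict: "time": time; "qpos": joint angles; "dq": joint speeds; "joint_torque": joint torques, N m; "tcp_pos": TCP position; "orientation": TCP orientation; "ft_force": force on the tool from outside, world axes, zero at the start; "ft_torque": the same for the moment, N m; "gripper_width": opening from 0.0 (shut) to 1.0 (fully open); "grip_force": force on a finger pad.
Only numpy, scipy, OpenCV 4.12 (cv2) and the standard library are available. Lean on these libraries where they do the work, as an engineer would, in place of code of your own. Each camera call takes 0.05 s, during which the arm holds its last target. There are 200 camera calls.

TASK

The stamp is locked in the blue box. Turn the black knob clockwise, feeling for the dip in resistance where its hidden notch lets the catch go, and slide the grey cover fully open; then take the stamp out, stand it upright on the middle of the small carton and let go, leaving the carton lying flat and the glue stick standing.

Things in the scene. Friction and masses are not known exactly. Their poses are not given: they have to be found in the camera images.
- lockbox: Blue box fixed to the bench. Origin: centre of the compartment's underside; z up. Compartment: inner 90 (x) by 140 (y) mm, walls 6 thick and 80 high, floor 6 thick. A closed lock head (y 76 to 156, x -51 to 51, 98 high) has the knob on top, vertical axis at x 0, y 116. Two aluminium rails run 134 mm past the -y end, z 70 to 80, joined at the end; the cover runs on them.
- knob_grip (a point): On the knob's axis at mid grip, 124 mm above the bench; turns with the knob. Black knob: round skirt (radius 28 mm, top 107 mm above the bench), on it an upright bar grip 56 mm long along this point's x, 14 mm thick along y, 106 to 134 mm above the bench; white pointer on the -x half.
- knob (a joint): Knob angle (rad): 0 at the stop, bar along the box's x; grows clockwise from above; end stop 1.8. Starts at 0 to 0.3. One unmarked notch, middle between 0.8 and 1.4. Drag is a steady 0.05 to 0.1 N m, but for 0.3 before the middle the knob pulls ahead with 0.1 to 0.3, then past it resists with 0.3 to 0.4. Let go within 0.15 of the middle, it centres itself; only there is the cover unlocked.
- cover (a joint): Travel of the grey cover along the box's -y (m): 0 closed, 0.140 fully open at its end stop. Locked, it moves less than 4 mm; unlocked, it slides with about 1.5 N drag and stays where it is left.
- cover_handle (a point): Middle of the cover's dark upright bar handle, 60 mm long along the box's x, 12 thick along its y, 88 to 118 mm above the bench; this point is at 106 mm, and at x 0, y -20 of the lockbox when closed. Moves with the cover, axes as the lockbox. The cover plate (top 88 mm above the bench) ends 96 mm to the handle's +y, then a 13 mm tongue.
- stamp: Self-inking stamp, 71 mm high, upright in the compartment, underside 6 mm above the bench: red cap 36 (its x) by 56 mm (its y), 49 to 71 mm above its underside, on a black two-legged frame 30 by 50. Origin: centre of its underside; z up. Its y lies roughly along the box's x. Room for fingers opened to about 60 mm across the cap's 36. 55 g.
- carton: Small closed pale grey-brown carton with a tape strip lying loose on the bench to the left of the box, 61 mm (its x) by 120 mm (its y) by 55 mm high. Origin: centre of its underside; z up.
- glue_stick: White and orange glue stick standing loose, radius 14 mm, 95 mm high; leave it standing. Origin: centre of its underside.
Not all that is in view belongs to the job. What is shaped like the carton but red is not meant.

How it is judged:
By the outcome, as a careful person would: the job done as asked, in the order asked, and still so for the second after the job is handed in, with the robot touching nothing.
It also fails if it takes over 72 s, if anything falls off the work surface, if the arm or the gripper's body presses on something with over 40 N, if the wrist force passes 120 N, or if a joint passes its speed limit or range.

## Working session

There is one attempt and no reset: what is moved stays moved. The work goes in short steps, Python scripts to look and compute and a tool call to move; the robot and the scene stay as the last step left them, time stands still between calls to the robot, and variables do not carry over. Pictures are saved under pics/ and viewed, at most 10 in all, crops included, and the job is handed in when it is done.

Besides the shell and the picture viewer there is one more tool, called as name(argument=value, ...), one argument or row to a line, values as JSON. send_rows: Moves the arm, as the interface text tells. Its arguments: {"type":"object","properties":{"delta_pos":{"type":"array","items":{"type":"array","items":{"type":"number"}}},"spin":{"type":"array","items":{"type":"number"}},"fingers":{"type":"number"},"squeeze":{"type":"number"}},"required":["delta_pos","spin"]}

```bash
mkdir -p pics; python3 - <<'E'
from plant import sensors, imaging, manip
import cv2,numpy as np
print(manip.grip_point_offset, {k:np.round(v,3) for k,v in sensors.read_state().items()})
for n in("top","side"):
    p,d=imaging.capture(n); np.savez(f"{n}0.npz",p=p,d=d); cv2.imwrite(f"pics/{n}0.png",p[:,:,::-1]); print(n,imaging.calibration(n))
print(imaging.calibration("wrist"))
E
```

```text
0.0188 {'time': np.float64(0.0), 'qpos': array([-1.489,  0.259,  1.536, -0.   ,  1.348, -0.203]), 'dq': array([ 0.   , -0.001, -0.   , -0.002,  0.001, -0.002]), 'joint_torque': array([-1.0000e-03, -4.3731e+01, -2.8400e+01,  7.2000e-02,  4.1000e-02,
       -0.0000e+00]), 'tcp_pos': array([ 0.155, -0.527,  0.218]), 'orientation': array([-3.108, -0.446, -0.   ]), 'ft_force': array([ 0.991,  0.537, -1.01 ]), 'ft_torque': array([0.04 , 0.043, 0.018]), 'grip_force': np.float64(0.0), 'gripper_width': np.float64(1.0)}
top {'fx': 420.8881157435378, 'fy': 420.8881157435378, 'cx': 314.7617621658748, 'cy': 200.20455040694662, 'position': array([0.29134206, 0.07961087, 1.01915642]), 'rotation': array([ 0.09181693, -0.11218791, -1.596098  ])}
side {'fx': 506.76493879747386, 'fy': 506.76493879747386, 'cx': 320.60966998656653, 'cy': 198.81888982353996, 'position': array([1.31973577, 0.06907054, 1.15885143]), 'rotation': array([0.54510678, 0.5436962 , 1.4607877 ])}
{'fx': 354.04367180906956, 'fy': 354.04367180906956, 'cx': 320.7767541904453, 'cy': 200.41747190768479, 'mount': array([[-6.07115670e-04,  9.63609307e-01,  2.67313925e-01,
         7.50188045e-02],
       [ 9.99999394e-01,  8.30376425e-04, -7.22158970e-04,
         2.13892379e-04],
       [-9.17850286e-04,  2.67313325e-01, -9.63609228e-01,
        -1.65796294e-01],
       [ 0.00000000e+00,  0.00000000e+00,  0.00000000e+00,
         1.00000000e+00]])}
```

View pics/top0.png

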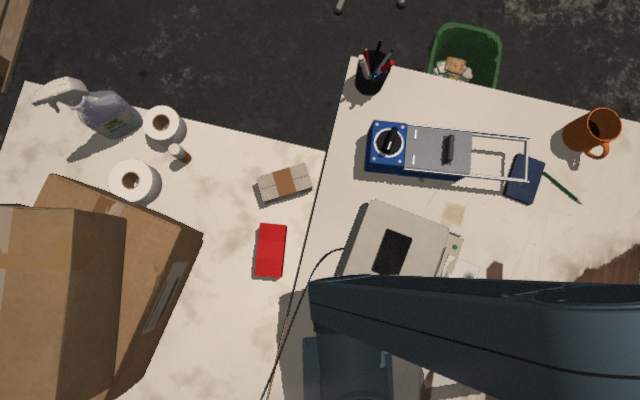

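View pics/side0.png

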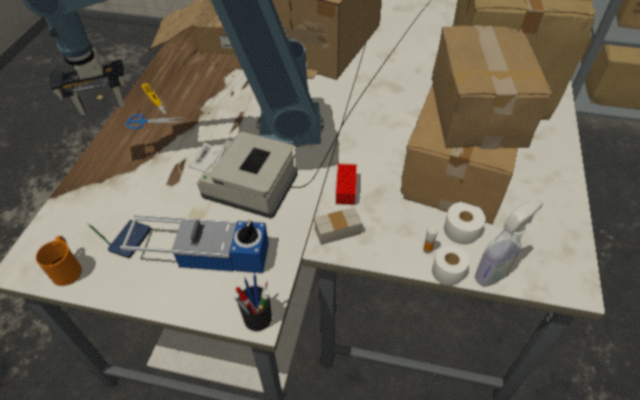

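The top view shows the lockbox with its knob at (389,143), the handle at (449,150) and the rail end at (528,155). The carton with its tape is at (285,183), the red decoy at (270,250) and the glue stick at (180,153). The side view agrees.

```bash
cat >h.py <<'E'
import numpy as np,cv2
from plant import sensors, imaging, manip
from scipy.spatial.transform import Rotation as R
def cam(n):
    c=imaging.calibration(n)
    if n=="wrist":
        s=sensors.read_state(); T=np.eye(4); T[:3,:3]=R.from_rotvec(s["orientation"]).as_matrix(); T[:3,3]=s["tcp_pos"]
        T=T@c["mount"]; return c,T[:3,:3],T[:3,3]
    return c,R.from_rotvec(c["rotation"]).as_matrix(),np.array(c["position"])
def ray(C,uv,z):
    c,Rm,p=C; uv=np.atleast_2d(uv).astype(float)
    d=np.c_[(uv[:,0]-c["cx"])/c["fx"],-(uv[:,1]-c["cy"])/c["fy"],-np.ones(len(uv))]@Rm.T
    return p+d*((z-p[2])/d[:,2])[:,None]
def cloud(C,d):
    c,Rm,p=C; v,u=np.mgrid[:d.shape[0],:d.shape[1]]
    P=np.stack([(u-c["cx"])/c["fx"]*d,-(v-c["cy"])/c["fy"]*d,-d],-1)
    return P@Rm.T+p
def blobs(mask,roi,minarea=20):
    m=np.zeros(mask.shape,np.uint8); x0,y0,x1,y1=roi; m[y0:y1,x0:x1]=mask[y0:y1,x0:x1]*255
    cs,_=cv2.findContours(m,cv2.RETR_EXTERNAL,cv2.CHAIN_APPROX_NONE)
    return sorted([c for c in cs if cv2.contourArea(c)>minarea],key=cv2.contourArea,reverse=True)
def rect(C,c,z):
    w=ray(C,c[:,0,:],z)[:,:2]; (cx,cy),(a,b),t=cv2.minAreaRect((w*1000).astype(np.float32)); return round(cx,1),round(cy,1),round(a,1),round(b,1),round(t,1)
E
python3 - <<'E'
from h import *
for n in("top",):
    C=cam(n); f=np.load(n+"0.npz"); p,d=f["p"],f["d"]; W=cloud(C,d); Z=W[...,2]
    hsv=cv2.cvtColor(p,cv2.COLOR_RGB2HSV)
    for name,roi,zlo,zhi in(("head",(355,110,412,185),.09,.103),("knobbar",(365,120,412,168),.122,.145),("handle",(425,120,475,180),.105,.13),("carton",(240,150,325,215),.045,.065),("glue",(165,138,195,168),.08,.11),("rail",(475,115,540,195),.06,.09)):
        m=(Z>zlo)&(Z<zhi)
        for c in blobs(m,roi,8)[:1]:
            print(name,rect(C,c,(zlo+zhi)/2 if name not in("carton",) else .055),cv2.contourArea(c),cv2.boundingRect(c))
            mm=np.zeros(Z.shape,np.uint8);cv2.drawContours(mm,[c],-1,1,-1); q=W[(mm>0)&m]; print('  mean',q.mean(0).round(4),np.median(q[:,2]).round(4))
    s=np.concatenate([cv2.resize(p[100:220,350:550],None,fx=4,fy=4)]); cv2.imwrite("pics/crop1.png",s[:,:,::-1])
E
```

```text
head (535.9, -103.8, 84.1, 102.5, 82.7) 1469.0 (369, 120, 39, 48)
  mean [ 0.5335 -0.0996  0.0972] 0.0973
knobbar (535.5, -101.4, 14.3, 58.1, 69.1) 142.5 (384, 127, 14, 26)
  mean [ 0.5359 -0.1018  0.1325] 0.1328
handle (516.7, -234.5, 14.6, 59.8, 82.9) 142.0 (446, 135, 8, 27)
  mean [ 0.5177 -0.2354  0.115 ] 0.1161
carton (460.8, 136.4, 62.3, 119.6, 15.5) 1273.0 (256, 163, 56, 39)
  mean [0.4608 0.1366 0.0546] 0.0546
glue (533.4, 376.9, 31.2, 26.7, 44.0) 128.0 (168, 143, 14, 14)
  mean [0.5344 0.3776 0.0926] 0.0936
rail (503.2, -367.1, 128.3, 111.6, 82.3) 546.5 (475, 131, 56, 53)
  mean [ 0.5057 -0.3781  0.0797] 0.0792
```

View pics/crop1.png

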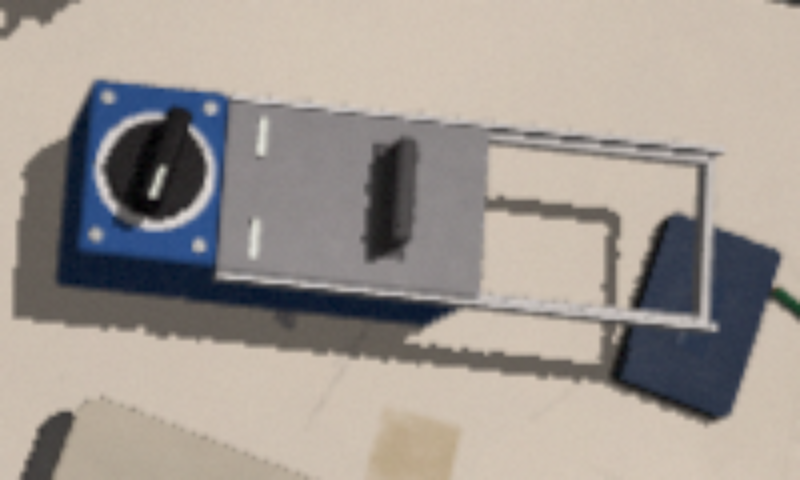

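send_rows(
  delta_pos=[
    [0.6,0.7,0.2],
    [0.6,0.7,0.2],
    [0.6,0.7,0.2],
    [0.6,0.7,0.2],
    [0.6,0.7,0.2],
    [0.6,0.7,0],
    [0.6,0.7,0],
    [0.6,0.7,0],
  ],
  spin=[1,1,1,1,1,1,1,1],
  fingers=-1,
)

```text
time: 0.77
tcp_pos: [0.275, -0.3867, 0.2434]
orientation: [-2.655, -1.678, -0.0]
ft_force: [0.4, -0.1, 0.3]
gripper_width: 1.0
grip_force: 0.0
```

```bash
python3 - <<'E'
from h import *
C=cam("top"); W=cloud(C,np.load("top0.npz")["d"]); 
for roi in((350,35,400,100),(560,100,625,165),(500,150,545,205),(340,195,450,300)):
    x0,y0,x1,y1=roi; q=W[y0:y1,x0:x1].reshape(-1,3); q=q[(q[:,2]>.03)&(q[:,2]<.4)]; print(roi,q.min(0).round(3),q.max(0).round(3))
E
```

```text
(350, 35, 400, 100) [ 0.68  -0.116  0.03 ] [ 0.761 -0.038  0.148]
(560, 100, 625, 165) [ 0.495 -0.636  0.03 ] [ 0.607 -0.554  0.104]
(500, 150, 545, 205) [ 0.44  -0.428  0.065] [ 0.52  -0.354  0.09 ]
(340, 195, 450, 300) [ 0.23  -0.235  0.03 ] [0.41  0.038 0.4  ]
```

send_rows(
  delta_pos=[
    [0.65,0.7,0],
    [0.65,0.7,0],
    [0.65,0.7,0],
    [0.65,0.7,0],
    [0.65,0.7,0],
    [0.65,0.7,0],
    [0.65,0.7,0],
    [0.65,0.7,0],
  ],
  spin=[1,1,1,1,1,1,1,1],
)

```text
time: 1.43
tcp_pos: [0.405, -0.2466, 0.2433]
orientation: [-1.742, -2.613, -0.0]
ft_force: [0.6, -0.1, -0.0]
gripper_width: 1.001
grip_force: 0.0
```

send_rows(
  delta_pos=[
    [0.65,0.7,0],
    [0.65,0.7,0],
    [0.65,0.7,0],
    [0.65,0.7,0],
    [0.65,0.7,0],
    [0.65,0.7,0],
    [0.6,0.7,0],
    [0,0,0],
  ],
  spin=[1,1,1,1,1,1,1,0.7],
)

```text
time: 2.1
tcp_pos: [0.5188, -0.1223, 0.2431]
orientation: [-0.573, -3.089, -0.003]
ft_force: [-0.1, -0.5, -0.1]
gripper_width: 1.001
grip_force: 0.0
```

```bash
cat >look.py <<'E'
from h import *
import sys
def grab(tag):
    C=cam("wrist"); p,d=imaging.capture("wrist"); cv2.imwrite(f"pics/{tag}.png",p[:,:,::-1])
    s=sensors.read_state(); o=s["orientation"]; 
    print("tcp",s["tcp_pos"].round(4),"line",round(np.degrees(2*np.arctan2(o[1],o[0]))-90,2)%180,"q",s["qpos"].round(2))
    return C,p,d,cloud(C,d)
def zblob(C,W,lo,hi,box,z=None):
    Z=W[...,2]; m=(Z>lo)&(Z<hi)&(W[...,0]>box[0])&(W[...,0]<box[1])&(W[...,1]>box[2])&(W[...,1]<box[3])
    for c in blobs(m,(0,0,640,400),30)[:2]:
        mm=np.zeros(Z.shape,np.uint8);cv2.drawContours(mm,[c],-1,1,-1); q=W[(mm>0)&m]
        r=cv2.minAreaRect((q[:,:2]*1000).astype(np.float32)); print(lo,hi,"cloudrect",np.round(np.r_[r[0],r[1],r[2]],1),"rayrect",rect(C,c,z or np.median(q[:,2])),"medz",np.median(q[:,2]).round(4),len(q))
E
python3 - <<'E'
from look import *
C,p,d,W=grab("w1"); b=(.45,.62,-.29,-.03)
zblob(C,W,.125,.145,(.49,.58,-.15,-.05),.134); zblob(C,W,.108,.13,(.45,.58,-.28,-.2),.118); zblob(C,W,.092,.102,b,.098)
E
```

```text
tcp [ 0.5178 -0.1235  0.243 ] line 69.16000000000003 q [-0.44  0.21  1.54  0.    1.39 -1.65]
0.125 0.145 cloudrect [ 539.9 -104.4   14.1   56.3   68.3] rayrect (538.5, -104.3, 14.2, 56.2, 68.4) medz 0.1335 1141
0.108 0.13 cloudrect [ 508.3 -236.7   12.2   33.1   83. ] rayrect (507.3, -234.0, 14.7, 33.6, 82.5) medz 0.1169 572
0.092 0.102 cloudrect [ 539.6 -103.8   79.1  101.5   82.4] rayrect (538.8, -103.8, 77.9, 101.0, 82.3) medz 0.0979 5989
0.092 0.102 cloudrect [ 510.5 -232.2   38.     8.3    6.5] rayrect (510.2, -231.8, 38.0, 9.6, 3.4) medz 0.0972 182
```

View pics/w1.png

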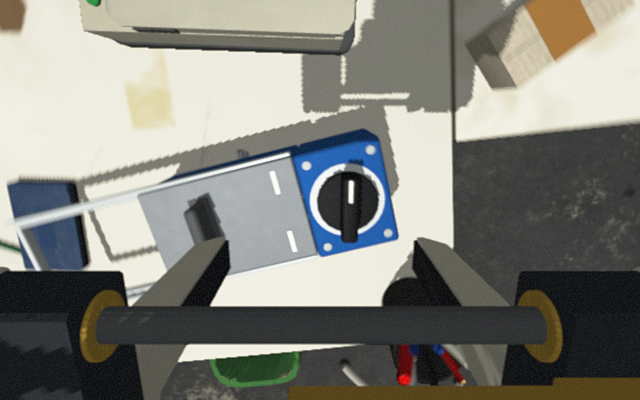

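send_rows(
  delta_pos=[
    [0.8,0.8,0],
    [0,0,-0.8],
    [0,0,-0.9],
    [0,0,-0.9],
    [0,0,-0.9],
    [0,0,-0.9],
    [0,0,-0.6],
    [0,0,-0.2],
  ],
  spin=[-0.1,0,0,0,0,0,0,0],
)

```text
time: 2.82
tcp_pos: [0.5348, -0.105, 0.1107]
orientation: [-0.604, -3.077, -0.001]
ft_force: [-0.2, 0.3, -0.1]
gripper_width: 1.0
grip_force: 0.0
```

send_rows(
  delta_pos=[
    [0,0,0],
    [0,0,0],
    [0,0,0],
    [0,0,0],
    [0,0,0],
    [0,0,0],
    [0,0,0],
    [0,0,0],
  ],
  spin=[0,0,0,0,0,0,0,0],
  fingers=1,
  squeeze=25,
)

```text
time: 3.48
tcp_pos: [0.5372, -0.1054, 0.1139]
orientation: [0.602, 3.083, -0.0]
ft_force: [0.2, -0.2, 0.1]
gripper_width: 0.476
grip_force: 0.0
```

```bash
cat >st.py <<'E'
from plant import sensors
import numpy as np
s=sensors.read_state(); o=s["orientation"]
print(s["time"].round(2),"tcp",s["tcp_pos"].round(4),"line",round((np.degrees(2*np.arctan2(o[1],o[0]))-90)%180,2),"F",s["ft_force"].round(2),"M",s["ft_torque"].round(3),"w",s["gripper_width"].round(3),"g",s["grip_force"].round(1),"q6",s["qpos"][5].round(2))
E
python3 st.py
```

```text
Traceback (most recent call last):
  File "st.py", line 4, in <module>
    print(s["time"].round(2),"tcp",s["tcp_pos"].round(4),"line",round((np.degrees(2*np.arctan2(o[1],o[0]))-90)%180,2),"F",s["ft_force"].round(2),"M",s["ft_torque"].round(3),"w",s["gripper_width"].round(3),"g",s["grip_force"].round(1),"q6",s["qpos"][5].round(2))
          ^^^^^^^^^^^^^^^
AttributeError: 'float' object has no attribute 'round'
```

send_rows(
  delta_pos=[
    [0,0,-0.05],
    [0,0,0],
    [0,0,0],
    [0,0,0],
    [0,0,0],
    [0,0,0],
    [0,0,0],
    [0,0,0],
  ],
  spin=[0,0,0,0,0,0,0,0],
)

```text
time: 4.15
tcp_pos: [0.5377, -0.1034, 0.1123]
orientation: [0.602, 3.083, 0.005]
ft_force: [2.6, 6.0, -0.6]
gripper_width: 0.151
grip_force: 25.0
```

```bash
sed -i 's/s\["time"\].round(2)/s["time"]/; s/print(/print(*[/; s/s\["qpos"\]\[5\].round(2))/s["qpos"][5]])/; s/s\["gripper_width"\].round(3)/s["gripper_width"]/; s/s\["grip_force"\].round(1)/s["grip_force"]/' st.py
python3 st.py
```

```text
4.15 tcp [ 0.5377 -0.1034  0.1123] line 67.92 F [ 2.57  6.04 -0.62] M [ 1.081 -0.658  0.003] w 0.1510812959161277 g 24.988395273685455 q6 -1.5829888397043885
```

send_rows(
  delta_pos=[
    [0,0.05,0],
    [0,0,0],
    [0,0,0],
    [0,0,0],
    [0,0,0],
  ],
  spin=[-0.5,-0.5,-0.5,-0.5,-0.5],
)

```text
time: 4.57
tcp_pos: [0.5379, -0.1031, 0.1123]
orientation: [1.002, 2.976, 0.003]
ft_force: [3.7, 4.0, -1.5]
gripper_width: 0.148
grip_force: 25.0
```

```bash
python3 st.py
```

```text
4.5667 tcp [ 0.5379 -0.1031  0.1123] line 52.79 F [ 3.67  4.01 -1.45] M [ 0.585 -0.689  0.132] w 0.14772243468921012 g 24.994978308677673 q6 -1.316621490916532
```

send_rows(
  delta_pos=[
    [0,0,0],
    [0,0,0],
    [0,0,0],
  ],
  spin=[-0.5,-0.5,-0.5],
)

```text
time: 4.82
tcp_pos: [0.5381, -0.1029, 0.1124]
orientation: [1.233, 2.888, 0.004]
ft_force: [4.0, 5.3, -2.5]
gripper_width: 0.147
grip_force: 25.0
```

```bash
python3 st.py
```

```text
4.8167 tcp [ 0.5381 -0.1029  0.1124] line 43.78 F [ 4.    5.34 -2.47] M [ 0.699 -0.799  0.082] w 0.1467248664676357 g 24.99452143907547 q6 -1.1595334312239551
```

send_rows(
  delta_pos=[
    [0,0,0],
    [0,0,0],
  ],
  spin=[-0.5,-0.5],
)

```text
time: 4.98
tcp_pos: [0.5381, -0.1029, 0.1124]
orientation: [1.382, 2.82, 0.004]
ft_force: [4.7, 4.2, -1.3]
gripper_width: 0.146
grip_force: 25.0
```

```bash
python3 st.py
```

```text
4.9833 tcp [ 0.5381 -0.1029  0.1124] line 37.78 F [ 4.68  4.23 -1.28] M [ 0.738 -0.865  0.095] w 0.14588182145187245 g 24.9872687458992 q6 -1.0547932818957686
```

send_rows(
  delta_pos=[
    [0,0,0],
  ],
  spin=[-0.6],
)

```text
time: 5.07
tcp_pos: [0.5382, -0.1028, 0.1123]
orientation: [1.47, 2.775, 0.004]
ft_force: [4.9, 4.4, -2.9]
gripper_width: 0.151
grip_force: 25.0
```

```bash
python3 st.py
```

```text
5.0667 tcp [ 0.5382 -0.1028  0.1123] line 34.17 F [ 4.91  4.43 -2.94] M [ 0.761 -0.799 -0.051] w 0.15103008835313225 g 24.992462396621704 q6 -0.9918600602286206
```

send_rows(
  delta_pos=[
    [0,0,0],
  ],
  spin=[-0.6],
)

```text
time: 5.15
tcp_pos: [0.5383, -0.1028, 0.1124]
orientation: [1.558, 2.727, 0.005]
ft_force: [5.0, 4.7, -2.5]
gripper_width: 0.149
grip_force: 25.0
```

```bash
python3 st.py
```

```text
5.15 tcp [ 0.5383 -0.1028  0.1124] line 30.53 F [ 4.98  4.72 -2.45] M [ 0.761 -0.887  0.032] w 0.1487868573726713 g 24.987287521362305 q6 -0.9284429284722533
```

send_rows(
  delta_pos=[
    [0,0,0],
  ],
  spin=[-0.6],
)

```text
time: 5.23
tcp_pos: [0.5384, -0.1027, 0.1123]
orientation: [1.643, 2.677, 0.005]
ft_force: [5.6, 5.2, -2.5]
gripper_width: 0.147
grip_force: 25.0
```

```bash
python3 st.py
```

```text
5.2333 tcp [ 0.5384 -0.1027  0.1123] line 26.93 F [ 5.65  5.25 -2.51] M [ 0.807 -0.934  0.008] w 0.1471481175146289 g 24.98646855354309 q6 -0.8655869331622259
```

send_rows(
  delta_pos=[
    [0,0,0],
  ],
  spin=[-0.6],
)

```text
time: 5.32
tcp_pos: [0.5384, -0.1027, 0.1124]
orientation: [1.726, 2.624, 0.005]
ft_force: [4.2, 5.0, -3.3]
gripper_width: 0.15
grip_force: 25.0
```

```bash
python3 st.py
```

```text
5.3167 tcp [ 0.5384 -0.1027  0.1124] line 23.33 F [ 4.19  4.95 -3.35] M [ 0.781 -0.952  0.02 ] w 0.14957132247645116 g 24.985729157924652 q6 -0.8027766471885504
```

send_rows(
  delta_pos=[
    [0,0,0],
  ],
  spin=[-0.5],
)

```text
time: 5.4
tcp_pos: [0.5385, -0.1027, 0.1123]
orientation: [1.794, 2.578, 0.005]
ft_force: [5.7, 5.1, -2.8]
gripper_width: 0.148
grip_force: 25.0
```

```bash
python3 st.py
```

```text
5.4 tcp [ 0.5385 -0.1027  0.1123] line 20.33 F [ 5.75  5.09 -2.84] M [ 0.865 -1.099  0.236] w 0.14773262434949422 g 25.002682507038116 q6 -0.7504739237261603
```

send_rows(
  delta_pos=[
    [0,0,0],
  ],
  spin=[-0.4],
)

```text
time: 5.48
tcp_pos: [0.5385, -0.1027, 0.1124]
orientation: [1.846, 2.54, 0.005]
ft_force: [5.9, 4.7, -2.9]
gripper_width: 0.151
grip_force: 25.2
```

```bash
python3 st.py
```

```text
5.4833 tcp [ 0.5385 -0.1027  0.1124] line 17.98 F [ 5.94  4.72 -2.88] M [ 0.858 -1.08   0.342] w 0.15097225124591523 g 25.193013846874237 q6 -0.7093396430096213
```

send_rows(
  delta_pos=[
    [0,0,0],
  ],
  spin=[-0.4],
)

```text
time: 5.57
tcp_pos: [0.5385, -0.1027, 0.1124]
orientation: [1.898, 2.502, 0.005]
ft_force: [4.9, 5.5, -3.0]
gripper_width: 0.149
grip_force: 25.7
```

```bash
python3 st.py
```

```text
5.5667 tcp [ 0.5385 -0.1027  0.1124] line 15.64 F [ 4.88  5.46 -3.01] M [ 0.865 -1.161  0.573] w 0.14948053949561943 g 25.69816678762436 q6 -0.6683033139509319
```

send_rows(
  delta_pos=[
    [0,0,0],
  ],
  spin=[-0.4],
)

```text
time: 5.65
tcp_pos: [0.5385, -0.1026, 0.1124]
orientation: [1.95, 2.462, 0.005]
ft_force: [4.2, 7.7, 0.1]
gripper_width: 0.154
grip_force: 26.2
```

```bash
python3 st.py
```

```text
5.65 tcp [ 0.5385 -0.1026  0.1124] line 13.26 F [4.2  7.69 0.13] M [ 1.29  -0.949  0.574] w 0.15408903791723486 g 26.21190038480563 q6 -0.6266828142823716
```

send_rows(
  delta_pos=[
    [0,0,0],
    [0,0,0],
    [0,0,0],
  ],
  spin=[0.5,0.5,0],
)

```text
time: 5.9
tcp_pos: [0.5384, -0.1025, 0.1123]
orientation: [1.813, 2.565, 0.005]
ft_force: [4.7, 6.1, -1.9]
gripper_width: 0.151
grip_force: 24.9
```

```bash
python3 st.py
```

```text
5.9 tcp [ 0.5384 -0.1025  0.1123] line 19.48 F [ 4.7   6.09 -1.94] M [ 0.905 -0.991  0.145] w 0.15097299233683742 g 24.89875316619873 q6 -0.7354991151526473
```

send_rows(
  delta_pos=[
    [0,0,0],
    [0,0,0],
    [0,0,0],
    [0,0,0],
    [0,0,0],
    [0,0,0],
  ],
  spin=[0,0,0,0,0,0],
  fingers=-0.2,
)

```text
time: 6.4
tcp_pos: [0.537, -0.1043, 0.1124]
orientation: [1.818, 2.562, -0.0]
ft_force: [0.5, -0.3, -1.2]
gripper_width: 0.524
grip_force: 0.0
```

send_rows(
  delta_pos=[
    [0,0,0.5],
    [0,0,0.8],
    [0,0,0.8],
    [0,0,0.8],
    [0,0,0.8],
    [0,0,0.8],
    [0,-0.2,0.5],
    [0,0,0],
  ],
  spin=[0,0,0,0.9,0.9,0.9,0.9,0.9],
)

```text
time: 7.07
tcp_pos: [0.5386, -0.1103, 0.2409]
orientation: [1.16, 2.913, -0.001]
ft_force: [0.3, -0.4, -0.2]
gripper_width: 0.597
grip_force: 0.0
```

```bash
python3 - <<'E'
from look import *
C,p,d,W=grab("w2")
zblob(C,W,.125,.145,(.49,.58,-.15,-.05),.134); zblob(C,W,.108,.13,(.45,.58,-.28,-.2),.118); zblob(C,W,.083,.092,(.45,.62,-.33,-.1),.088)
E
python3 st.py
```

```text
tcp [ 0.5379 -0.1099  0.2394] line 46.87 q [-0.4   0.24  1.51 -0.    1.39 -1.22]
0.125 0.145 cloudrect [ 539.7 -104.1   14.2   55.8   21.3] rayrect (538.8, -103.6, 14.4, 55.8, 21.3) medz 0.1335 1224
0.108 0.13 cloudrect [ 509.6 -236.5   12.2   35.6   81.7] rayrect (509.6, -233.5, 15.7, 36.4, 83.2) medz 0.1167 602
0.083 0.092 cloudrect [ 521.8 -238.6  189.8  108.3   82.3] rayrect (521.4, -237.5, 189.4, 107.3, 82.3) medz 0.0878 10312
7.1167 tcp [ 0.5379 -0.1099  0.2394] line 46.87 F [-0.03 -0.48 -1.2 ] M [ 0.006 -0.15   0.023] w 0.5998851862584524 g 0.0 q6 -1.2225722393478142
```

send_rows(
  delta_pos=[
    [-0.1,-0.8,0],
    [-0.1,-0.8,0],
    [-0.1,-0.8,0],
    [-0.1,-0.8,0],
    [-0.1,-0.8,0],
    [-0.1,-0.8,0],
    [-0.1,-0.3,-0.5],
    [0,0,-0.5],
  ],
  spin=[1,1,1,1,1,0.9,0,0],
)

```text
time: 7.78
tcp_pos: [0.5192, -0.239, 0.2122]
orientation: [0.234, 3.132, -0.002]
ft_force: [-0.2, 0.5, -0.9]
gripper_width: 0.601
grip_force: 0.0
```

send_rows(
  delta_pos=[
    [0,0,-0.9],
    [0,0,-0.9],
    [0,0,-0.9],
    [0,0,-0.9],
    [0,0,-0.8],
    [0,0,-0.4],
    [0,0,0],
  ],
  spin=[0,0,0,0,0,0,0],
)

```text
time: 8.37
tcp_pos: [0.5183, -0.2358, 0.0901]
orientation: [-0.229, -3.13, -0.003]
ft_force: [0.9, 0.8, 0.4]
gripper_width: 0.6
grip_force: 0.0
```

send_rows(
  delta_pos=[
    [0,0,0],
    [0,0,0],
    [0,0,0],
    [0,0,0],
    [0,0,0],
    [0,0,0],
    [0,0,0],
    [0,0,0],
  ],
  spin=[0,0,0,0,0,0,0,0],
  fingers=1,
  squeeze=20,
)

```text
time: 9.03
tcp_pos: [0.5194, -0.2384, 0.0928]
orientation: [0.226, 3.133, -0.005]
ft_force: [-1.4, -6.3, 0.1]
gripper_width: 0.126
grip_force: 20.0
```

```bash
python3 st.py
```

```text
9.0333 tcp [ 0.5194 -0.2384  0.0928] line 81.75 F [-1.37 -6.26  0.09] M [-0.812  0.195  0.122] w 0.12550833222832616 g 19.991135895252228 q6 -2.0490281104065997
```

send_rows(
  delta_pos=[
    [-0.05,-0.35,0],
    [-0.07,-0.5,0],
    [-0.09,-0.7,0],
    [-0.09,-0.7,0],
    [-0.09,-0.7,0],
    [-0.09,-0.7,0],
    [-0.09,-0.7,0],
    [-0.07,-0.5,0],
  ],
  spin=[0,0,0,0,0,0,0,0],
)

```text
time: 9.7
tcp_pos: [0.5031, -0.3604, 0.0928]
orientation: [0.228, 3.133, -0.001]
ft_force: [0.0, 1.3, 6.2]
gripper_width: 0.126
grip_force: 20.0
```

```bash
python3 st.py
```

```text
9.7 tcp [ 0.5031 -0.3604  0.0928] line 81.67 F [0.01 1.25 6.16] M [ 0.371 -0.12   0.191] w 0.1263807207329381 g 19.998193681240082 q6 -2.2266664771891365
```

send_rows(
  delta_pos=[
    [-0.05,-0.4,0],
    [-0.04,-0.3,0],
    [-0.02,-0.1,0],
    [0,0,0],
    [0,0,0],
  ],
  spin=[0,0,0,0,0],
)

```text
time: 10.12
tcp_pos: [0.5008, -0.3773, 0.0927]
orientation: [0.228, 3.133, 0.004]
ft_force: [-0.4, 7.2, 6.5]
gripper_width: 0.131
grip_force: 20.0
```

```bash
python3 st.py
```

```text
10.1167 tcp [ 0.5008 -0.3773  0.0927] line 81.69 F [-0.41  7.16  6.48] M [ 1.148 -0.143  0.174] w 0.1309498984447675 g 19.99877393245697 q6 -2.251093427185853
```

send_rows(
  delta_pos=[
    [0,0.1,0],
    [0,0,0],
    [0,0,0],
    [0,0,0],
    [0,0,0],
    [0,0,0.4],
    [0,0,0.8],
    [0,0,0.8],
  ],
  spin=[0,0,0,0,0,0,0,0],
  fingers=-0.29,
)

```text
time: 10.78
tcp_pos: [0.5003, -0.3751, 0.1427]
orientation: [-0.227, -3.132, -0.002]
ft_force: [-0.2, -1.1, 0.5]
gripper_width: 0.628
grip_force: 0.0
```

send_rows(
  delta_pos=[
    [0,0.7,0.8],
    [0.1,0.8,0.8],
    [0.1,0.8,0.8],
    [0.1,0.8,0.8],
    [0.1,0.8,0.8],
    [0,0.8,0],
    [0,0.7,0],
    [0,0,0],
  ],
  spin=[0,0,0,0,0,0,0,0],
)

```text
time: 11.45
tcp_pos: [0.5107, -0.2371, 0.2432]
orientation: [0.223, 3.133, 0.002]
ft_force: [0.6, 0.8, -0.9]
gripper_width: 0.646
grip_force: 0.0
```

```bash
python3 - <<'E'
from look import *
C,p,d,W=grab("w3")
zblob(C,W,.125,.145,(.49,.58,-.15,-.05),.134); zblob(C,W,.068,.083,(.485,.565,-.28,-.155),.077);zblob(C,W,.108,.13,(.45,.58,-.42,-.33),.118)
hsv=cv2.cvtColor(p,cv2.COLOR_RGB2HSV); m=((hsv[...,0]<8)|(hsv[...,0]>172))&(hsv[...,1]>120)&(hsv[...,2]>60)
for c in blobs(m,(0,0,640,400),300)[:2]: print("red",rect(C,c,.077),cv2.boundingRect(c))
E
python3 st.py
```

```text
tcp [ 0.5106 -0.2388  0.2426] line 81.83999999999997 q [-0.64  0.27  1.46 -0.    1.41 -2.06]
0.125 0.145 cloudrect [ 539.4 -104.6   14.3   56.2   21.1] rayrect (537.4, -106.9, 17.1, 56.3, 21.2) medz 0.1333 1332
0.068 0.083 cloudrect [ 521.  -216.3   32.1   50.3   70.6] rayrect (519.9, -216.8, 31.4, 51.0, 70.5) medz 0.0765 1623
0.068 0.083 cloudrect [ 563.9 -267.3   25.2    3.3   86.9] rayrect (563.2, -267.5, 25.5, 7.0, 88.5) medz 0.0762 133
0.108 0.13 cloudrect [ 502.4 -377.    12.1   58.7   82.1] rayrect (501.8, -374.3, 15.4, 58.8, 81.8) medz 0.117 1106
red (518.2, -217.1, 33.1, 54.4, 71.1) (322, 157, 42, 58)
11.5 tcp [ 0.5106 -0.2388  0.2426] line 81.84 F [-0.33 -0.05  0.46] M [ 0.025 -0.109  0.022] w 0.6420898772714191 g 0.0 q6 -2.0636258142745643
```

View pics/w3.png

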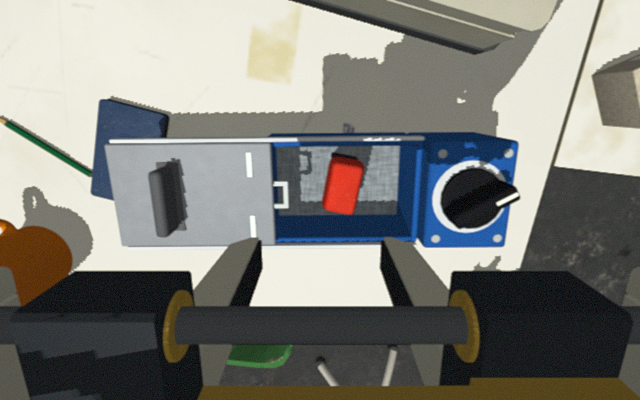

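send_rows(
  delta_pos=[
    [0.4,0.9,0],
    [0,0,-0.5],
    [0,0,-0.8],
    [0,0,-0.8],
    [0,0,-0.8],
    [0,0,-0.8],
    [0,0,0],
    [0,0,0],
  ],
  spin=[-0.9,-0.9,0,0,0,0,0,0],
  fingers=-0.12,
)

```text
time: 12.17
tcp_pos: [0.5198, -0.2181, 0.1485]
orientation: [-0.521, -3.094, -0.002]
ft_force: [0.5, -0.8, -0.2]
gripper_width: 0.561
grip_force: 0.0
```

```bash
python3 st.py
```

```text
12.1667 tcp [ 0.5198 -0.2181  0.1485] line 70.88 F [ 0.53 -0.8  -0.22] M [ 0.003 -0.159  0.016] w 0.560912968564646 g 0.0 q6 -1.8318229117924907
```

send_rows(
  delta_pos=[
    [0,0.06,-0.6],
    [0,0,-0.8],
    [0,0,-0.8],
    [0,0,-0.7],
    [0,0,-0.5],
    [0,0,-0.35],
    [0,0,0],
    [0,0,0],
  ],
  spin=[0,0,0,0,0,0,0,0],
)

```text
time: 12.83
tcp_pos: [0.5213, -0.217, 0.0569]
orientation: [0.521, 3.097, -0.001]
ft_force: [1.0, 0.2, -0.7]
gripper_width: 0.557
grip_force: 0.0
```

```bash
python3 st.py
```

```text
12.8333 tcp [ 0.5213 -0.217   0.0569] line 70.91 F [ 0.99  0.16 -0.67] M [ 0.025 -0.234  0.021] w 0.5571417664858737 g 0.0 q6 -1.8293439700343512
```

send_rows(
  delta_pos=[
    [0,0,0],
    [0,0,0],
    [0,0,0],
    [0,0,0],
    [0,0,0],
    [0,0,0],
    [0,0,0],
  ],
  spin=[0,0,0,0,0,0,0],
  fingers=1,
  squeeze=15,
)

```text
time: 13.42
tcp_pos: [0.5214, -0.2167, 0.057]
orientation: [0.52, 3.097, -0.001]
ft_force: [-0.7, 0.5, 4.9]
gripper_width: 0.379
grip_force: 15.0
```

```bash
python3 st.py
```

```text
13.4167 tcp [ 0.5214 -0.2167  0.057 ] line 70.92 F [-0.74  0.51  4.93] M [ 0.037 -0.1    0.015] w 0.37870000477568705 g 15.000863894820213 q6 -1.8292057929088925
```

send_rows(
  delta_pos=[
    [0,0,0.3],
    [0,0,0.7],
    [0,0,0.9],
    [0,0,0.9],
    [0,0,0.9],
    [0,0,0.9],
    [0,0,0.9],
    [0,0,0.9],
  ],
  spin=[0,0,0,0,0,0,0,0],
)

```text
time: 14.08
tcp_pos: [0.5203, -0.216, 0.2173]
orientation: [-0.521, -3.097, -0.001]
ft_force: [-0.6, -1.0, -0.8]
gripper_width: 0.375
grip_force: 15.0
```

send_rows(
  delta_pos=[
    [0,0.4,0.3],
    [-0.1,0.8,0],
    [-0.15,0.8,0],
    [-0.15,0.8,0],
    [-0.15,0.8,0],
    [-0.15,0.8,0],
    [-0.15,0.8,0],
    [-0.15,0.8,0],
  ],
  spin=[0,-0.4,-0.8,-0.8,-0.8,-0.8,-0.8,-0.8],
)

```text
time: 14.75
tcp_pos: [0.4946, -0.0645, 0.2227]
orientation: [-1.34, -2.839, -0.0]
ft_force: [0.5, 0.1, -1.4]
gripper_width: 0.374
grip_force: 15.0
```

send_rows(
  delta_pos=[
    [-0.15,0.8,0],
    [-0.15,0.8,0],
    [-0.15,0.8,0],
    [-0.15,0.8,0],
    [-0.15,0.8,0],
    [-0.1,0.8,0],
    [0,0.6,0],
    [0,0.3,0],
  ],
  spin=[-0.8,-0.8,-0.8,-0.8,-0.5,-0.3,0,0],
)

```text
time: 15.42
tcp_pos: [0.4732, 0.0784, 0.2229]
orientation: [-1.893, -2.504, 0.001]
ft_force: [0.3, -0.0, -1.4]
gripper_width: 0.374
grip_force: 15.0
```

send_rows(
  delta_pos=[
    [0,0.1,0],
    [0,0,0],
    [0,0,0],
  ],
  spin=[0,0,0],
)

```text
time: 15.67
tcp_pos: [0.4744, 0.0783, 0.2234]
orientation: [-1.896, -2.504, 0.001]
ft_force: [-0.8, -0.3, -1.0]
gripper_width: 0.371
grip_force: 15.0
```

```bash
python3 - <<'E'
from look import *
C,p,d,W=grab("w4")
zblob(C,W,.045,.065,(.36,.56,.05,.23),.055)
E
python3 st.py
```

```text
tcp [0.4745 0.0781 0.2234] line 15.689999999999998 q [-0.07  0.13  1.68 -0.    1.33 -0.34]
0.045 0.065 cloudrect [463.9 134.9  60.6 119.3  15.6] rayrect (463.9, 135.1, 60.7, 118.5, 15.7) medz 0.0549 8656
0.045 0.065 cloudrect [365.5 163.4  60.3  11.   89.9] rayrect (363.7, 163.2, 59.6, 13.5, 83.8) medz 0.0543 827
15.7167 tcp [0.4745 0.0781 0.2234] line 15.69 F [ 0.32  0.86 -0.49] M [-0.014 -0.088 -0.034] w 0.3734310004996 g 14.999106377363205 q6 -0.3429781483066113
```

View pics/w4.png

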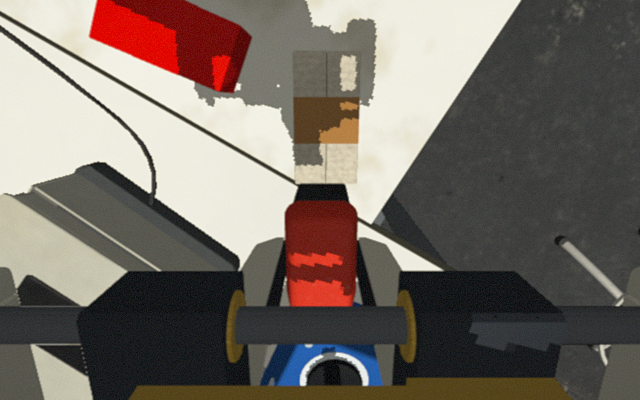

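send_rows(
  delta_pos=[
    [-0.2,0.8,0],
    [-0.22,0.8,0],
    [0,0.68,0],
    [0,0,-0.8],
    [0,0,-0.9],
    [0,0,-0.9],
    [0,0,-0.9],
    [0,0,-0.6],
  ],
  spin=[0,0,0,0,0,0,0,0],
)

```text
time: 16.38
tcp_pos: [0.4633, 0.1347, 0.1192]
orientation: [-1.897, -2.502, 0.003]
ft_force: [-0.6, -0.4, -1.3]
gripper_width: 0.372
grip_force: 15.0
```

send_rows(
  delta_pos=[
    [0,0,-0.2],
    [0,0,-0.1],
    [0,0,-0.1],
    [0,0,0],
    [0,0,0],
  ],
  spin=[0,0,0,0,0],
)

```text
time: 16.8
tcp_pos: [0.4649, 0.1355, 0.1121]
orientation: [1.896, 2.503, 0.002]
ft_force: [-0.5, -0.5, -0.9]
gripper_width: 0.373
grip_force: 15.0
```

```bash
python3 st.py; python3 - <<'E'
from h import *
p,d=imaging.capture("side"); cv2.imwrite("pics/side2.png",cv2.resize(p[150:280,270:470],None,fx=4,fy=4,interpolation=cv2.INTER_CUBIC)[:,:,::-1])
E
```

```text
16.8 tcp [0.4649 0.1355 0.1121] line 15.7 F [-0.54 -0.51 -0.86] M [-0.059 -0.162 -0.074] w 0.37283801542102246 g 14.999053180217743 q6 -0.22120927597112625
```

View pics/side2.png

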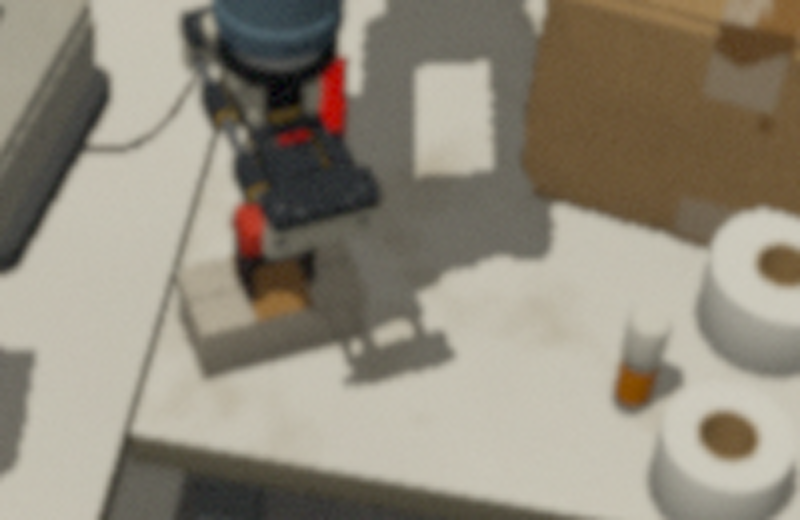

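The side crop shows the stamp held just above the tape strip at the carton's middle (about (280,270)). The glue stick is standing at (640,370). I'll lower it gently until it touches.

send_rows(
  delta_pos=[
    [0,0,-0.06],
    [0,0,-0.06],
    [0,0,0],
  ],
  spin=[0,0,0],
)

```text
time: 17.1
tcp_pos: [0.464, 0.1357, 0.1082]
orientation: [1.897, 2.504, 0.0]
ft_force: [-0.6, 0.5, -0.1]
gripper_width: 0.375
grip_force: 15.0
```

send_rows(
  delta_pos=[
    [0,0,-0.04],
    [0,0,0],
    [0,0,0],
  ],
  spin=[0,0,0],
)

```text
time: 17.35
tcp_pos: [0.464, 0.1357, 0.1071]
orientation: [-1.897, -2.504, 0.0]
ft_force: [-0.3, -0.3, -1.1]
gripper_width: 0.372
grip_force: 15.0
```

send_rows(
  delta_pos=[
    [0,0,-0.04],
    [0,0,0],
    [0,0,0],
  ],
  spin=[0,0,0],
)

```text
time: 17.6
tcp_pos: [0.4641, 0.1357, 0.1062]
orientation: [1.897, 2.504, 0.0]
ft_force: [1.0, 0.8, 0.0]
gripper_width: 0.373
grip_force: 15.0
```

send_rows(
  delta_pos=[
    [0,0,-0.04],
    [0,0,0],
    [0,0,0],
  ],
  spin=[0,0,0],
)

```text
time: 17.85
tcp_pos: [0.4644, 0.1358, 0.106]
orientation: [1.896, 2.504, 0.001]
ft_force: [-1.5, 0.6, 6.0]
gripper_width: 0.376
grip_force: 15.0
```

send_rows(
  delta_pos=[
    [0,0,0.02],
    [0,0,0],
  ],
  spin=[0,0],
  squeeze=5,
)

```text
time: 18.02
tcp_pos: [0.4642, 0.1357, 0.1058]
orientation: [1.897, 2.504, 0.001]
ft_force: [0.3, 0.4, 1.7]
gripper_width: 0.379
grip_force: 5.0
```

send_rows(
  delta_pos=[
    [0,0,0],
    [0,0,0],
    [0,0,0],
    [0,0,0],
    [0,0,0],
    [0,0,0],
    [0,0,0],
    [0,0,0],
  ],
  spin=[0,0,0,0,0,0,0,0],
  fingers=-0.4,
)

```text
time: 18.68
tcp_pos: [0.464, 0.1357, 0.1056]
orientation: [-1.897, -2.504, 0.0]
ft_force: [0.5, 0.2, -0.1]
gripper_width: 0.697
grip_force: 0.0
```

send_rows(
  delta_pos=[
    [0,0,0.2],
    [0,0,0.5],
    [0,0,0.8],
    [0,0,0.8],
    [0,0,0.8],
    [0,0,0.8],
    [0,0,0.8],
    [0,0,0.3],
  ],
  spin=[0,0,0,0,0,0,0,0],
)

```text
time: 19.35
tcp_pos: [0.4654, 0.1358, 0.2339]
orientation: [1.894, 2.501, 0.005]
ft_force: [1.0, 0.0, 0.5]
gripper_width: 0.7
grip_force: 0.0
```

send_rows(
  delta_pos=[
    [0,-0.8,0.2],
    [0,-0.8,0],
    [0,-0.7,0],
    [0,-0.3,0],
    [0,0,0],
  ],
  spin=[0,0,0,0,0],
)

```text
time: 19.77
tcp_pos: [0.4639, 0.0695, 0.2353]
orientation: [-1.899, -2.502, 0.001]
ft_force: [-0.6, 0.4, -0.0]
gripper_width: 0.701
grip_force: 0.0
```

```bash
python3 - <<'E'
from look import *
C,p,d,W=grab("w5")
zblob(C,W,.115,.14,(.36,.56,.05,.23),.126); zblob(C,W,.045,.065,(.4,.56,.05,.23),.055)
C=cam("top");p,d=imaging.capture("top"); W=cloud(C,d); zblob(C,W,.08,.11,(.5,.57,.34,.41))
E
python3 st.py
```

```text
tcp [0.4639 0.0704 0.2353] line 15.610000000000014 q [-0.09  0.1   1.69  0.    1.35 -0.36]
0.115 0.14 cloudrect [464.9 136.3  32.8  51.8  15.7] rayrect (464.2, 136.5, 31.5, 50.0, 15.7) medz 0.1254 2820
0.045 0.065 cloudrect [464.1 135.   60.4 119.6  15.3] rayrect (464.0, 135.1, 60.4, 118.8, 15.5) medz 0.0548 5101
0.08 0.11 cloudrect [535.5 379.1  27.5  27.1  46.4] rayrect (533.8, 377.4, 31.2, 26.7, 44.0) medz 0.0935 145
19.8667 tcp [0.4639 0.0709 0.2354] line 15.66 F [0.16 1.14 0.41] M [-0.062 -0.132  0.008] w 0.6985634691839254 g 0.0 q6 -0.36058345496186867
```

View pics/w5.png

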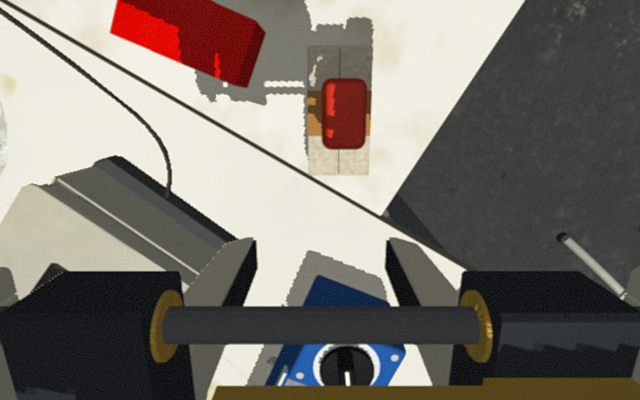

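The stamp is standing upright at (345,113), about 1.5 mm from the middle of the carton. The carton lies flat, the glue stick is standing, and the gripper is clear.

```bash
python3 -c "
from plant import job; print(job.finish_job())"
```

```text
the job is handed in; nothing more can be done
None
```

The job is handed in after about 20 s of robot time: the knob is resting in its notch, the cover is slid fully open, and the stamp stands upright on the middle of the carton (within about 1.5 mm), with the carton flat and the glue stick standing.

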